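# Load, close and start the mould press

## Task

Load the small green mould press and start it: push the aluminium mould frame by its black handle all the way in between the platens until it meets the back stop, then turn the four-spoked handwheel clockwise, pushing the spokes round with a fingertip, until the upper platen bears down firmly on the frame and the wheel goes tight. Only then press the green start button, and leave the press shut tight with the frame fully home. Grip and lift nothing, and leave the scalpel, pliers, ring dish and white-lidded pot beside the press where they are.

Things in the scene. Friction and masses are not known exactly. Their poses are not given: they have to be found in the camera images.
- mould_press: fixed mould press: green base 150 x 172 mm, 40 mm high, two columns, green crosshead with its top 196 mm up. Origin on the bench under the middle of the platens; x to its back (the way the frame goes in), y to its left, z up. The lower platen's top is at z = 60 mm; side guides leave 2 mm beside the frame. Things in front of the press are at most 26 mm high; a grey control box, 46 mm high, is at its right
- frame_center (a point): centre of the loose mould frame, an aluminium and steel block 86 x 64 x 26 mm, 0.35 to 0.7 kg, lying on the lower platen between the guides (a push of under 9 N slides it), 20 to 35 mm too far to the front at the start. It is home against the back stop when this centre stands right over the press origin (x = 0 in the press frame)
- handle_end (a point): middle of the flat front end of the frame's handle, a rod with a black knob 22 mm in diameter and 22 mm long, 73 mm above the bench, 125 mm in front of the frame's centre. Push here toward the back of the press; with the frame home this end is 125 mm in front of the press origin
- wheel_hub (a point): centre of the handwheel at the height of its spokes, on the vertical screw above the press origin; 236 mm above the bench with the wheel at 0 and 2.55 mm lower for each rad of turn. The hub is 38 mm in diameter and rises 14 mm above this point; crosshead and nut lie 18 mm or more below it at all times
- spoke_end (a point): centre of the black ball (18 mm in diameter) at the end of one of the four like spokes, 57 mm from the wheel's axis; the others stand at 90, 180 and 270 degrees from it. A spoke is a level steel bar 9 mm thick, free from 19 to 48 mm from the axis
- handwheel (a joint): turn of the wheel in rad, growing clockwise seen from above, which drives the upper platen down 16 mm a turn. The platen meets the frame at about 4.7; start 1.2 to 3.0. Steady friction of 0.12 N m (3 N at mid-spoke), stays where left. Once the platen bears on the frame it goes tight; 6 to 8 N at mid-spoke make it firm
- upper_platen: the moving upper platen, an aluminium plate 100 x 100 mm and 16 mm thick hung from the screw; origin at the middle of its underside, 98 mm above the bench with the wheel at 0; it presses on the frame's top, 86 mm above the bench
- start_button_top (a point): middle of the top of the round green start button, 22 mm in diameter, on the control box; pressed straight down, it springs back
- start_button (a joint): travel of the start button in m: 0 is up, 0.006 is fully down (4 N)
- scalpel: steel scalpel, 10 x 112 x 10 mm, lying in front of the press at its right; origin under its middle; leave alone
- ring_dish: round brass dish of rings, 50 mm in diameter and 13 mm high, in front of the press at its left; origin under its middle; leave alone
- talc_pot: little pot with a white lid, 45 mm in diameter and 25 mm high, in front of the press at its left; origin under its middle; leave alone
- pliers: bare steel half-round pliers, 47 x 80 x 12 mm, lying in front of the control box; origin under their middle; leave alone

How it is judged:
By the outcome, as a careful person would: the job done as asked, in the order asked, and still so for the second after the job is handed in, with the robot touching nothing.
It also fails if it takes over 51 s, if anything falls off the work surface, if the arm or the gripper's body presses on something with over 40 N, if the wrist force passes 120 N, or if a joint passes its speed limit or range.

## Robot

A 6-joint arm with a two-finger parallel gripper is mounted at the origin on a cart in front of the work surface, level with it; the furniture and walls round the work are solid. World frame = base frame: x ahead of the robot, y to its left, z up, the work surface at z = 0. Lengths are in mm, angles in degrees, forces in N, time in s.
With the tool pointing down it reaches from about 275 to 875 mm from the base axis. Payload 12.5 kg.
Tool frame: the origin (TCP) lies at the very end of the fingers, on their centre line; the grasp point (between the pads) lies 19 mm behind it; z points along the fingers, x is the direction in which the jaws open and shut, and the axes are right-handed (so a half turn about z gives the same grasp; the last joint's range is limited). The gripper opens to 85 mm and grips with 20 to 120 N. Pads are 22 mm wide; open, the fingers measure 114 mm over their backs; the gripper's body (76 mm by 85 mm) begins 54 mm behind the grasp point. The pads swing forward as they close: fully open they stand 13 mm farther back than shut.
Start: joints at [64.824, 20.094, 94.641, -0, 65.266, -4.847], TCP at [191.04, 515.741, 231.29] pointing down, gripper open.
Joint ranges: [-157.81, 157.81], [-45, 120.19], [0.68, 151.7], [-89.99, 269.99], [4.06, 180], [-164.3, 164.3]. Speed limits (degrees/s): [127.2, 127.2, 159.86, 180, 180, 180].

## Interface

Orientations are given as [roll, pitch, yaw] about the fixed x, y, z axes, in that order (R = Rz(yaw) Ry(pitch) Rx(roll)).
In Python, from workcell import robot, read_camera, camera_params, finish_job gives the robot as it stands.
- The arm moves only by the tool carry_out, never from a script. Its arguments are lists of equal length, an entry for each row: "linear": the shift along the tool's x, y, z in m, a list of three; "turn": the turn, a rotation vector about the tool's x, y, z in rad, a list of three; "fingers": the opening, from 0 (shut) to 1 (fully open). A call has 1 to 5 rows; each row shifts and turns the commanded pose from where the row before left it, along the tool's axes as they then stand; what a row does not reach is not made up. A row lasts 1/12 s, in which the tool goes at most 41.7 mm and 7.16 degrees, less where a joint would pass 70% of its speed; a pose out of reach is approached as far as the arm can. A call is refused whole if a number of a shift passes 0.0417 or a number of a turn 0.125, either way. A call with a gripper value outside its range is refused whole. The fingers move at their own pace and stop on an object; "newtons" is the grip in N (left out, the last holds). Time passes only in rows, so rows that do not move let the fingers close. It gives the time, the measured TCP pose, the force and the opening at its end, in the units of the state.
- robot.get_obs(): the state, without advancing time (a new reading comes with each control period).
- read_camera(name): name is "side" or "top" or "wrist"; returns the picture (384x512x3 uint8, red, green, blue); there is no depth.
- camera_params(name): a dict with "fx", "fy", "cx", "cy" (pixels), "pose" (4x4, takes a point from camera to world coordinates). Camera axes: x right, y up, looking along -z (the intrinsics and any distortion apply to the point x, -y, -z); pixel columns grow to the right and rows downward; lengths in mm; the calibration is good to about 2 mm. A picture is of the moment at which its call begins: read the wrist's pose just before it. camera_params takes no time and is no camera call; for the wrist camera it gives the pose at the moment of the call.
- finish_job(): hands the job in, once; it reports no verdict.
The state is a dict: "clock": time; "joint_positions": joint angles; "joint_vel": joint speeds; "effort": joint torques, N m; "eef_pos": TCP position; "orientation": TCP orientation; "force": force on the tool from outside, world axes, zero at the start; "moment": the same for the moment, N m; "finger_gap": finger opening in mm.
Only numpy, scipy, OpenCV 4.12 (cv2) and the standard library are available. Lean on these libraries where they do the work, as an engineer would, in place of code of your own. Each camera call takes 0.05 s, during which the arm holds its last target. There are 200 camera calls.

## Working session

There is one attempt and no reset: what is moved stays moved. The work goes in short steps, Python scripts to look and compute and a tool call to move; the robot and the scene stay as the last step left them, time stands still between calls to the robot, and variables do not carry over. Pictures are saved under pics/ and viewed, about 8 in all and at most 12, crops included, and the job is handed in when it is done.

Besides the shell and the picture viewer there is one more tool, called after "Call:" as name(argument=value, ...), one argument or row to a line, values as JSON. carry_out: Moves the arm, as the interface text tells. Its arguments: {"type":"object","properties":{"linear":{"type":"array","items":{"type":"array","items":{"type":"number"}}},"turn":{"type":"array","items":{"type":"array","items":{"type":"number"}}},"fingers":{"type":"array","items":{"type":"number"}},"newtons":{"type":"number"}},"required":["linear","turn","fingers"]}

```bash
mkdir -p pics; ls; python3 - <<'E'
from workcell import robot, read_camera, camera_params
import cv2,numpy as np
for n in ("side","top"):
    p=camera_params(n); print(n,{k:(np.round(v,3).tolist() if not isinstance(v,dict) else v) for k,v in p.items()})
    im=read_camera(n); np.save(n+'.npy',im); cv2.imwrite(f'pics/{n}0.png',im[:,:,::-1])
print(robot.get_obs())
E
```

```text
pics
side {'fx': 462.172, 'fy': 462.172, 'cx': 254.052, 'cy': 194.378, 'pose': [[-0.045, 0.478, -0.877, -256.648], [-0.999, -0.032, 0.034, -40.353], [-0.012, 0.878, 0.479, 600.821], [0.0, 0.0, 0.0, 1.0]]}
top {'fx': 462.736, 'fy': 462.736, 'cx': 241.988, 'cy': 198.277, 'pose': [[-0.002, 0.996, -0.085, 472.199], [-1.0, -0.002, 0.008, -43.912], [0.008, 0.085, 0.996, 1098.909], [0.0, 0.0, 0.0, 1.0]]}
{'clock': 0.1, 'joint_positions': array([ 6.48233810e+01,  2.01211610e+01,  9.46738325e+01, -1.09459277e-03,
        6.52657956e+01, -4.84636976e+00]), 'joint_vel': array([ 0.03208736, -0.03446199, -0.10025397, -0.02418232, -0.00713474,
       -0.04908175]), 'effort': array([-5.40334327e-05, -5.06840122e+01, -2.91873926e+01, -1.43848738e-04,
        2.79178777e-03,  1.63785137e-05]), 'eef_pos': array([190.9296999 , 515.47192406, 230.80946827]), 'orientation': array([-1.79995854e+02,  6.06556945e-02,  6.96702115e+01]), 'force': array([ 0.06884303,  0.59881794, -0.25324798]), 'moment': array([ 0.05405185, -0.028947  ,  0.02332906]), 'finger_gap': 85.44934725875756}
```

View pics/side0.png

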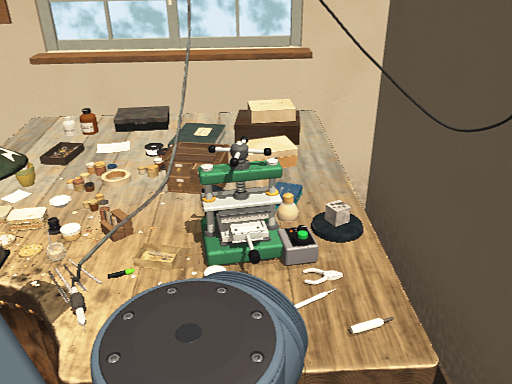

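View pics/top0.png

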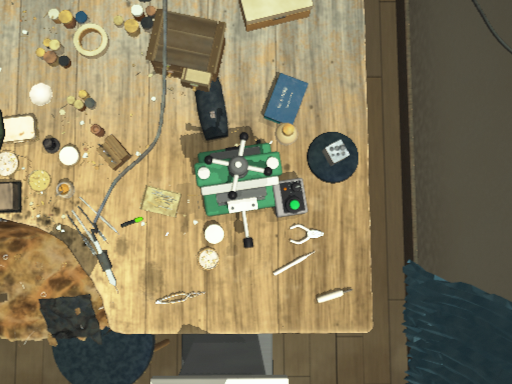

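The side view shows the press at about (240,215), knob (254,256) and button (302,235). In the top view the hub is at (238,167), ball ends near (243,136), (272,162), (233,196) and (208,160), the knob at (248,242) and the button at (294,204).

```bash
cat > h.py <<'E'
import numpy as np, cv2
from workcell import robot, read_camera, camera_params
def ray(p,u,v):
    d=np.array([(u-p['cx'])/p['fx'],-(v-p['cy'])/p['fy'],-1.]); T=np.array(p['pose'])
    return T[:3,3],T[:3,:3]@d
def onplane(p,u,v,z):
    o,d=ray(p,u,v); return o+d*(z-o[2])/d[2]
def tri(p1,uv1,p2,uv2):
    A=np.zeros((3,3));b=np.zeros(3)
    for p,uv in((p1,uv1),(p2,uv2)):
        o,d=ray(p,*uv); d=d/np.linalg.norm(d); M=np.eye(3)-np.outer(d,d); A+=M;b+=M@o
    return np.linalg.solve(A,b)
def proj(p,X):
    T=np.array(p['pose']); c=T[:3,:3].T@(np.array(X)-T[:3,3]); return p['cx']+p['fx']*c[0]/-c[2], p['cy']-p['fy']*c[1]/-c[2]
E
python3 - <<'E'
from h import *
t=np.load('top.npy');s=np.load('side.npy')
def blobs(im,m,x0,y0,x1,y1,amin):
    M=np.zeros_like(m); M[y0:y1,x0:x1]=m[y0:y1,x0:x1]
    n,l,st,c=cv2.connectedComponentsWithStats(M.astype(np.uint8))
    for i in range(1,n):
        if st[i,4]>=amin: print(c[i].round(1),st[i])
hs=lambda im:cv2.cvtColor(im,cv2.COLOR_RGB2HSV)
for n,im,b in(('top',t,(190,125,315,255)),('side',s,(195,135,325,270))):
    print(n,'dark');blobs(im,im.max(2)<45,*b,15)
    h=hs(im);print('bright green');blobs(im,(abs(h[...,0].astype(int)-60)<12)&(h[...,1]>180)&(h[...,2]>170),*b,8)
a=cv2.resize(t[125:255,190:315],None,fx=4.4,fy=4.4,interpolation=cv2.INTER_CUBIC)
cv2.imwrite('pics/tz.png',a[:,:,::-1])
a=cv2.resize(s[135:270,195:325],None,fx=4.4,fy=4.4,interpolation=cv2.INTER_CUBIC)
cv2.imwrite('pics/sz.png',a[:,:,::-1])
E
```

```text
top dark
[213.4 132.7] [201 125  27  15 235]
[243.3 135.3] [240 132   8   8  37]
[309.2 149.9] [307 139   8  22  34]
[231.6 148.1] [226 147  13   4  27]
[207.6 159.1] [205 156   7   8  37]
[310.8 168.2] [308 163   7  11  17]
[267.3 170.6] [264 167   8   8  37]
[292.7 185.8] [290 182   8  10  26]
[231.8 194.6] [228 191   9   8  43]
[288.3 201.1] [284 195  15  17  64]
[247.3 241.7] [244 238   9   9  41]
bright green
[294.4 204.4] [291 201   8   8  58]
side dark
[244.  138.4] [240 136   8   7  21]
[211.3 148.8] [208 145   7   8  40]
[233.7 160.6] [230 149  13  20  81]
[267.  151.2] [264 148   7   7  42]
[239.7 191.9] [235 191  11   3  15]
[215. 213.] [214 211   4   6  16]
[318.5 216.6] [312 212  13  11  56]
[216.6 229.2] [213 219   8  19  48]
[317.7 232.4] [311 223  14  16  73]
[298.7 237.1] [285 225  30  21 275]
[322.  227.9] [320 226   5   5  15]
[240.2 242.9] [233 242  15   3  18]
[253.8 256.4] [248 250  13  14 129]
bright green
[302.7 233.1] [298 231  10   7  43]
```

View pics/tz.png

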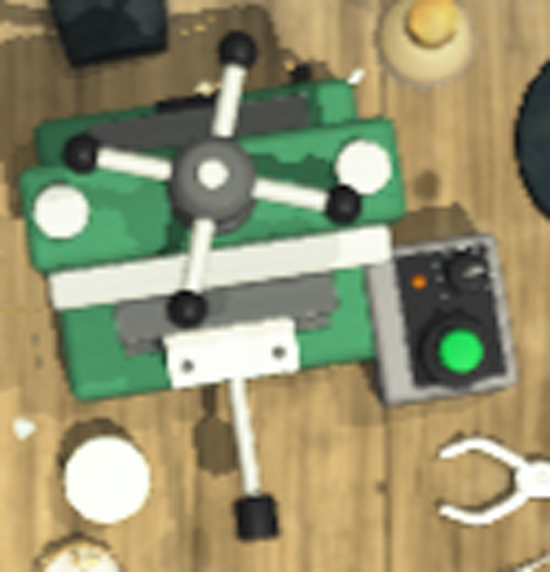

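View pics/sz.png

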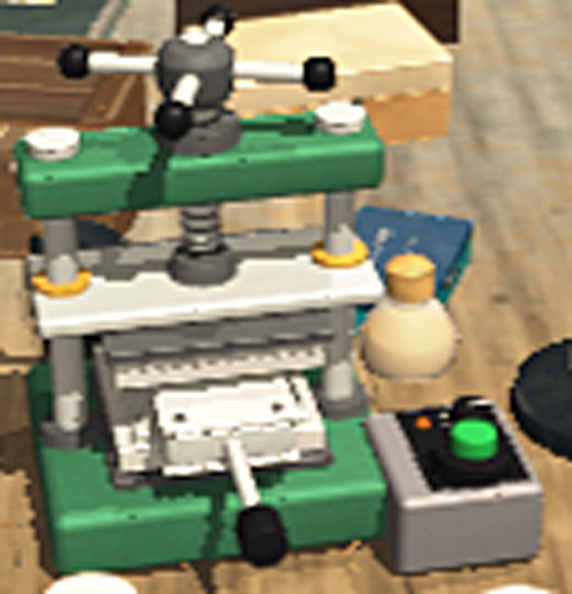

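The zoomed crops show the hub with balls at original pixels (243,135), (208,159), (267,171) and (232,195). The knob is at (248,242), the press is yawed about +8°, and the button is on the box at the right.

```bash
python3 - <<'E'
from h import *
T=camera_params('top');S=camera_params('side')
b=[(243.3,135.3),(207.6,159.1),(267.3,170.6),(231.8,194.6)]
sb=[(244,138.4),(211.3,148.8),(267,151.2),(234,161.8)]
P=np.array([tri(T,x,S,y) for x,y in zip(b,sb)]);print(P.round(1),P.mean(0).round(1))
for z in(226,230,234):
    Q=np.array([onplane(T,*x,z) for x in b]);c=Q.mean(0);d=Q-c;print(z,c.round(1),np.hypot(d[:,0],d[:,1]).round(1),np.degrees(np.arctan2(d[:,1],d[:,0])).round(1))
print('knob tri',tri(T,(247.5,242),S,(253.8,256.4)),onplane(T,247.5,241.8,75))
for z in(46,55): print('btn',z,onplane(T,294.4,204.4,z),onplane(S,302.7,232.6,z))
print('btn tri',tri(T,(294.4,204.4),S,(302.7,232.3)))
# crosshead white caps (left/right) z~198
w=lambda u,v:(190+u/4.4,125+v/4.4)
L=onplane(T,*w(61,211),200);R=onplane(T,*w(363,167),200);print('caps',L,R,(L+R)/2,np.degrees(np.arctan2(*(L-R)[[0,1]])))
E
```

```text
[[665.8 -55.  233.7]
 [620.7  12.9 231. ]
 [598.5 -99.9 231.6]
 [553.1 -32.9 231.2]] [609.5 -43.7 231.9]
226 [610.5 -42.8 226. ] [58.2 58.  57.8 58. ] [ -11.1   79.  -101.2  169.2]
230 [609.9 -42.8 230. ] [57.9 57.8 57.5 57.7] [ -11.1   79.  -101.2  169.2]
234 [609.2 -42.8 234. ] [57.6 57.5 57.3 57.5] [ -11.1   79.  -101.2  169.2]
knob tri [462.63396176 -65.20090355  72.77119015] [463.11051529 -64.34702527  75.        ]
btn 46 [ 547.6024451  -172.31886962   46.        ] [ 579.09601029 -177.16658339   46.        ]
btn 55 [ 546.95791943 -171.22127877   55.        ] [ 565.53903483 -174.94727441   55.        ]
btn tri [ 545.89115643 -170.62438216   68.72907684]
caps [598.61392326  23.11038392 200.        ] [ 618.23428324 -111.48180162  200.        ] [608.42410325 -44.18570885 200.        ] -8.293949041254413
```

Call:
carry_out(
  linear=[
    [0,0,0],
    [0,0,0],
    [0,0,0],
    [0,0,0],
    [0,0,0],
  ],
  turn=[
    [0,0,-0.125],
    [0,0,-0.125],
    [0,0,-0.125],
    [0,0,-0.125],
    [0,0,0],
  ],
  fingers=[0,0,0,0,0],
)

```text
clock: 0.52
eef_pos: [191.0, 515.6, 231.0]
orientation: [-180.0, 0.0, 98.7]
force: [0.6, 0.5, 0.5]
finger_gap: 25.5
```

Call:
carry_out(
  linear=[
    [-0.0323,0.0078,0],
    [-0.0323,0.0078,0],
    [-0.0323,0.0078,0],
    [-0.0323,0.0078,0],
    [-0.0323,0.0078,0],
  ],
  turn=[
    [0,0,0],
    [0,0,0],
    [0,0,0],
    [0,0,0],
    [0,0,0],
  ],
  fingers=[0,0,0,0,0],
)

```text
clock: 0.93
eef_pos: [253.1, 360.1, 231.1]
orientation: [-180.0, 0.0, 98.1]
force: [1.2, -0.1, 0.2]
finger_gap: -0.1
```

Call:
carry_out(
  linear=[
    [-0.0323,0.0078,0],
    [-0.0323,0.0078,0],
    [-0.0323,0.0078,0],
    [-0.0323,0.0078,0],
    [-0.0323,0.0078,0],
  ],
  turn=[
    [0,0,0],
    [0,0,0],
    [0,0,0],
    [0,0,0],
    [0,0,0],
  ],
  fingers=[0,0,0,0,0],
)

```text
clock: 1.35
eef_pos: [315.1, 205.9, 231.3]
orientation: [180.0, -0.0, 98.1]
force: [0.8, 0.9, -0.4]
finger_gap: -0.3
```

Call:
carry_out(
  linear=[
    [-0.0323,0.0078,0],
    [-0.0323,0.0078,0],
    [-0.0323,0.0078,0],
    [-0.0323,0.0078,0],
    [-0.0323,0.0078,0],
  ],
  turn=[
    [0,0,0],
    [0,0,0],
    [0,0,0],
    [0,0,0],
    [0,0,0],
  ],
  fingers=[0,0,0,0,0],
)

```text
clock: 1.77
eef_pos: [377.1, 51.6, 231.4]
orientation: [180.0, 0.0, 98.0]
force: [0.2, 1.0, 0.5]
finger_gap: -0.3
```

Call:
carry_out(
  linear=[
    [-0.0318,0.0079,0],
    [-0.0318,0.0079,0],
    [-0.0318,0.0079,0],
    [-0.0318,0.0079,0],
    [0,0,0.02],
  ],
  turn=[
    [0,0,0],
    [0,0,0],
    [0,0,0],
    [0,0,0],
    [0,0,0],
  ],
  fingers=[0,0,0,0,0],
)

```text
clock: 2.18
eef_pos: [429.9, -72.4, 213.6]
orientation: [179.7, 0.2, 97.9]
force: [0.4, 1.4, -0.2]
finger_gap: 0.3
```

Call:
carry_out(
  linear=[
    [0,0,0.035],
    [0,0,0.035],
    [0,0,0.035],
    [0,0,0.03],
    [0,0,0],
  ],
  turn=[
    [0,0,0],
    [0,0,0],
    [0,0,0],
    [0,0,0],
    [0,0,0],
  ],
  fingers=[0,0,0,0,0],
)

```text
clock: 2.6
eef_pos: [423.7, -67.3, 72.1]
orientation: [-179.6, -0.2, 98.1]
force: [-0.9, 0.8, -1.2]
finger_gap: 0.1
```

```bash
python3 - <<'E'
from h import *
o=robot.get_obs();print(o['eef_pos'],o['orientation'],o['force'])
im=read_camera('wrist');cv2.imwrite('pics/w1.png',im[:,:,::-1]);np.save('w1.npy',im)
im=read_camera('side');a=cv2.resize(im[135:270,195:325],None,fx=2.9,fy=2.9)
w=cv2.imread('pics/w1.png');cv2.imwrite('pics/c1.png',cv2.hconcat([w[:,60:460],cv2.copyMakeBorder(a[:384,:,::-1],0,384-min(384,a.shape[0]),0,0,0)]))
E
```

```text
[423.65759811 -67.30589887  72.05027786] [-179.56275391   -0.18847286   98.06859784] [-0.87396679  0.81611503 -1.19420197]
```

View pics/c1.png

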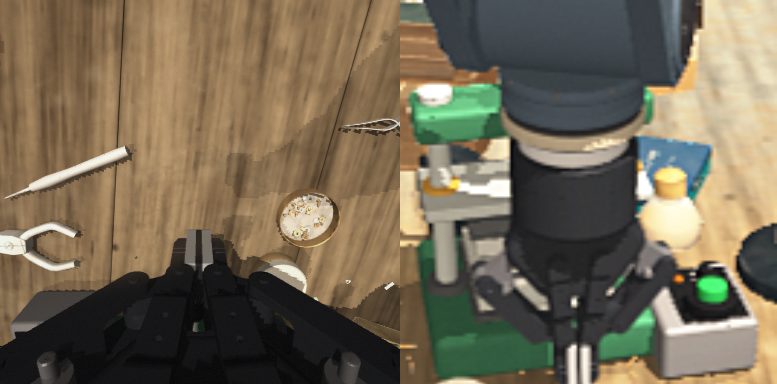

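The wrist and side views show closed fingers standing in front of the handle, clear of the dish, pot, scalpel and pliers. Now lowering to the knob's height and pushing in.

Call:
carry_out(
  linear=[
    [0,0,0.014],
    [0,0.005,0],
    [0,0.006,0],
    [0,0.006,0],
    [0,0.004,0],
  ],
  turn=[
    [0,0,0],
    [0,0,0],
    [0,0,0],
    [0,0,0],
    [0,0,0],
  ],
  fingers=[0,0,0,0,0],
)

```text
clock: 3.12
eef_pos: [448.1, -64.9, 63.4]
orientation: [180.0, 0.0, 98.3]
force: [-6.3, -0.3, 2.1]
finger_gap: 0.5
```

Call:
carry_out(
  linear=[
    [0,0.004,0],
    [0,0.004,0],
    [0,0.004,0],
    [0,0.003,0],
    [0,0.002,0],
  ],
  turn=[
    [0,0,0],
    [0,0,0],
    [0,0,0],
    [0,0,0],
    [0,0,0],
  ],
  fingers=[0,0,0,0,0],
)

```text
clock: 3.53
eef_pos: [464.2, -62.4, 62.9]
orientation: [-179.9, -0.0, 98.3]
force: [-7.4, 0.3, 4.3]
finger_gap: -0.1
```

Call:
carry_out(
  linear=[
    [0,0.002,0],
    [0,0.002,0],
    [0,0.002,0],
    [0,0.001,0],
    [0,0.001,0],
  ],
  turn=[
    [0,0,0],
    [0,0,0],
    [0,0,0],
    [0,0,0],
    [0,0,0],
  ],
  fingers=[0,0,0,0,0],
)

```text
clock: 3.95
eef_pos: [471.8, -61.2, 62.9]
orientation: [-179.9, -0.0, 98.3]
force: [-7.0, -1.4, 4.0]
finger_gap: -0.2
```

Call:
carry_out(
  linear=[
    [0,0.001,0],
    [0,0.001,0],
    [0,0.001,0],
    [0,0,0],
    [0,0,0],
  ],
  turn=[
    [0,0,0],
    [0,0,0],
    [0,0,0],
    [0,0,0],
    [0,0,0],
  ],
  fingers=[0,0,0,0,0],
)

```text
clock: 4.37
eef_pos: [473.6, -60.9, 62.6]
orientation: [-179.8, -0.0, 98.3]
force: [-12.6, -3.9, 7.7]
finger_gap: 0.3
```

Call:
carry_out(
  linear=[
    [0,0.001,0],
    [0,0.001,0],
    [0,0,0],
    [0,0,0],
  ],
  turn=[
    [0,0,0],
    [0,0,0],
    [0,0,0],
    [0,0,0],
  ],
  fingers=[0,0,0,0],
)

```text
clock: 4.7
eef_pos: [473.5, -60.7, 62.2]
orientation: [-179.5, -0.1, 98.3]
force: [-22.1, -8.5, 11.0]
finger_gap: -0.1
```

Call:
carry_out(
  linear=[
    [0,-0.015,0],
    [0,-0.015,-0.01],
    [0,0,-0.038],
    [0,0,-0.038],
    [0,0,-0.038],
  ],
  turn=[
    [0,0,0],
    [0,0,0],
    [0,0,0],
    [0,0,0],
    [0,0,0],
  ],
  fingers=[0,0,0,0,0],
)

```text
clock: 5.12
eef_pos: [447.5, -64.9, 188.8]
orientation: [179.9, 0.0, 98.3]
force: [1.2, -0.7, -0.8]
finger_gap: 0.4
```

Call:
carry_out(
  linear=[
    [0,0,-0.038],
    [0,0,-0.038],
    [0,0,-0.02],
    [0,0,0],
    [0,0,0],
  ],
  turn=[
    [0,0,0],
    [0,0,0.111],
    [0,0,0.111],
    [0,0,0.111],
    [0,0,0],
  ],
  fingers=[0,0,0,0,0],
)

```text
clock: 5.53
eef_pos: [448.3, -65.0, 284.5]
orientation: [179.7, 0.0, 78.9]
force: [-0.6, 0.2, 0.8]
finger_gap: 0.3
```

```bash
python3 - <<'E'
from h import *
o=robot.get_obs();p=o['eef_pos'];y=np.radians(o['orientation'][2]);print(p,o['orientation'],o['force'])
d=np.array([571.6,-60.5])-p[:2];print('tool dx,dy',d@[np.cos(y),np.sin(y)],d@[np.sin(y),-np.cos(y)])
im=read_camera('top');a=cv2.resize(im[125:255,190:315],None,fx=4,fy=4,interpolation=cv2.INTER_CUBIC)
b=cv2.resize(read_camera('side')[135:270,195:325],None,fx=2,fy=3.85)
cv2.imwrite('pics/c2.png',cv2.hconcat([a[:519],b[:519]])[:,:,::-1])
E
```

```text
[448.25439716 -64.97524353 284.47017003] [1.79745140e+02 7.85702116e-03 7.89490419e+01] [-0.64368932  0.22268995  0.82455146]
tool dx,dy 28.03538707869261 120.20059324595522
```

View pics/c2.png

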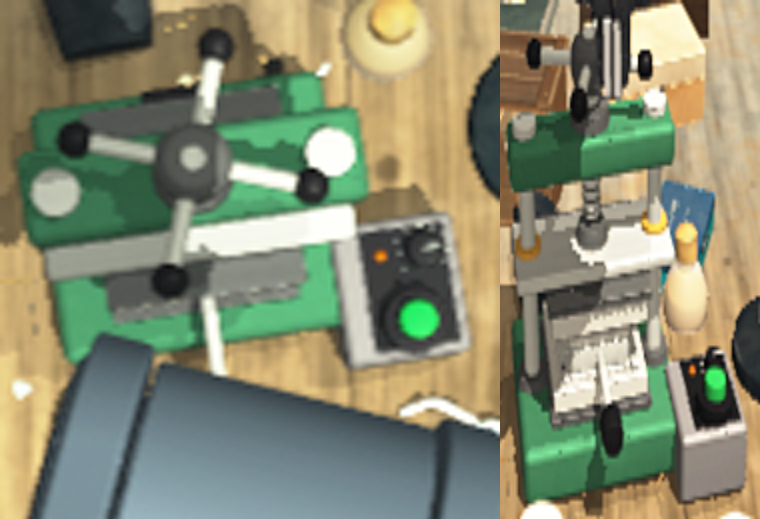

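The frame is now fully under the platens and the wheel has not moved. Next, over the wheel and down between the front and right spokes.

Call:
carry_out(
  linear=[
    [0.007,0.03,0],
    [0.007,0.03,0],
    [0.007,0.03,0],
    [0.007,0.03,0],
    [0,0,0],
  ],
  turn=[
    [0,0,0],
    [0,0,0],
    [0,0,0],
    [0,0,0],
    [0,0,0],
  ],
  fingers=[0,0,0,0,0],
)

```text
clock: 6.05
eef_pos: [573.8, -59.5, 280.5]
orientation: [-179.9, -0.0, 79.5]
force: [0.7, -0.0, 0.1]
finger_gap: 0.0
```

Call:
carry_out(
  linear=[
    [0,0,0],
    [0,0,0.015],
    [0,0,0.015],
    [0,0,0.015],
    [0,0,0],
  ],
  turn=[
    [0,0,0],
    [0,0,0],
    [0,0,0],
    [0,0,0],
    [0,0,0],
  ],
  fingers=[0,0,0,0,0],
)

```text
clock: 6.47
eef_pos: [568.3, -59.7, 234.4]
orientation: [-179.7, 0.0, 79.3]
force: [-1.0, 0.2, 0.1]
finger_gap: -0.0
```

Call:
carry_out(
  linear=[
    [0,0,0.01],
    [0,0,0],
    [0,0,0],
  ],
  turn=[
    [0,0,0],
    [0,0,0],
    [0,0,0],
  ],
  fingers=[0,0,0],
)

```text
clock: 6.72
eef_pos: [570.3, -59.9, 227.5]
orientation: [-180.0, 0.0, 79.3]
force: [-0.9, 0.5, -0.8]
finger_gap: 0.0
```

```bash
python3 - <<'E'
from h import *
o=robot.get_obs();p=o['eef_pos'];y=np.radians(o['orientation'][2]);print(p,o['orientation'],o['force'])
d=np.array([609.5,-43.3])-p[:2];print('hub in tool',d@[np.cos(y),np.sin(y)],d@[np.sin(y),-np.cos(y)])
a=cv2.resize(read_camera('side')[120:240,180:310],None,fx=4,fy=4,interpolation=cv2.INTER_CUBIC)
cv2.imwrite('pics/c3.png',a[:,:,::-1])
E
```

```text
[570.29781531 -59.91876172 227.54682814] [-1.79997749e+02  2.31948134e-03  7.92674683e+01] [-0.93814605  0.53896738 -0.76584267]
hub in tool 23.628460541759814 35.42160891144261
```

View pics/c3.png

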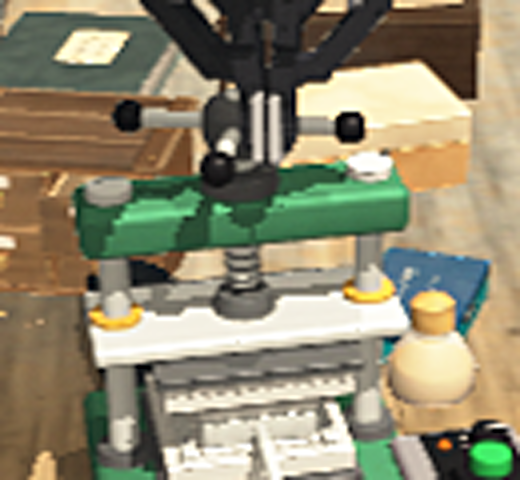

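The fingers are down between the spokes with the front spoke just ahead of them. Now feel for contact.

Call:
carry_out(
  linear=[
    [0.002,-0.001,0.003],
    [0.002,0,0],
    [0.002,0,0],
    [0,0,0],
  ],
  turn=[
    [0,0,0],
    [0,0,0],
    [0,0,0],
    [0,0,0],
  ],
  fingers=[0,0,0,0],
)

```text
clock: 7.1
eef_pos: [570.6, -53.6, 224.4]
orientation: [-180.0, 0.0, 79.3]
force: [-1.2, -0.5, -0.3]
finger_gap: -0.1
```

Call:
carry_out(
  linear=[
    [0.002,0,0],
    [0.002,0,0],
    [0.002,0,0],
    [0,0,0],
  ],
  turn=[
    [0,0,0],
    [0,0,0],
    [0,0,0],
    [0,0,0],
  ],
  fingers=[0,0,0,0],
)

```text
clock: 7.43
eef_pos: [571.7, -47.6, 224.2]
orientation: [-180.0, 0.0, 79.2]
force: [-1.7, -1.6, -0.5]
finger_gap: -0.0
```

Call:
carry_out(
  linear=[
    [0.00445,-0.0011,0.0003],
    [0.00445,-0.0011,0.0003],
    [0.00445,-0.0011,0.0003],
    [0.00445,-0.0011,0.0003],
    [0.00445,-0.0011,0.0003],
  ],
  turn=[
    [0,0,0.125],
    [0,0,0.125],
    [0,0,0.125],
    [0,0,0.125],
    [0,0,0.125],
  ],
  fingers=[0,0,0,0,0],
)

```text
clock: 7.85
eef_pos: [576.1, -25.7, 222.8]
orientation: [180.0, 0.0, 43.1]
force: [-1.4, -3.6, -0.8]
finger_gap: 0.1
```

```bash
cat > st.py <<'E'
from h import *
o=robot.get_obs();p=o['eef_pos'];y=np.radians(o['orientation'][2]);f=o['force']
R=np.array([[np.cos(y),np.sin(y)],[np.sin(y),-np.cos(y)]])
print(o['clock'],p.round(1),o['orientation'].round(2),'hub in tool',(R@(np.array([609.5,-43.3])-p[:2])).round(1),'F tool',(R@f[:2]).round(1),f[2].round(1))
E
python3 st.py
```

```text
7.85 [576.1 -25.7 222.8] [1.800e+02 1.000e-02 4.307e+01] hub in tool [12.4 35.7] F tool [-3.5  1.6] -0.8
```

Call:
carry_out(
  linear=[
    [0.00445,-0.0011,0.0003],
    [0.00445,-0.0011,0.0003],
    [0.00445,-0.0011,0.0003],
    [0.00445,-0.0011,0.0003],
    [0.00445,-0.0011,0.0003],
  ],
  turn=[
    [0,0,0.125],
    [0,0,0.125],
    [0,0,0.125],
    [0,0,0.125],
    [0,0,0.125],
  ],
  fingers=[0,0,0,0,0],
)

```text
clock: 8.27
eef_pos: [592.5, -10.1, 221.2]
orientation: [-180.0, 0.0, 7.3]
force: [-3.5, -1.2, -0.3]
finger_gap: -0.1
```

```bash
python3 st.py; python3 - <<'E'
from h import *
a=cv2.resize(read_camera('side')[120:240,180:310],None,fx=4,fy=4,interpolation=cv2.INTER_CUBIC)
cv2.imwrite('pics/c4.png',a[:,:,::-1])
E
```

```text
8.2667 [592.5 -10.1 221.2] [-1.7999e+02  4.0000e-02  7.2700e+00] hub in tool [12.6 35.1] F tool [-3.7  0.7] -0.3
```

View pics/c4.png

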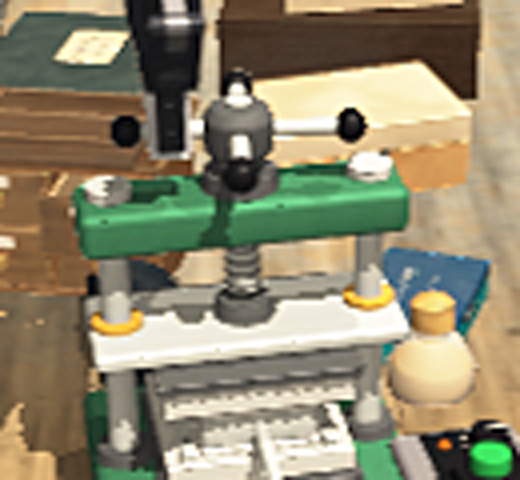

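The finger is pushing the left spoke round and the platen has come down a little; a gap remains above the frame. Continuing.

Call:
carry_out(
  linear=[
    [0.00445,-0.0011,0.0003],
    [0.00445,-0.0011,0.0003],
    [0.00445,-0.0011,0.0003],
    [0.00445,-0.0011,0.0003],
    [0.00445,-0.0011,0.0003],
  ],
  turn=[
    [0,0,0.125],
    [0,0,0.125],
    [0,0,0.125],
    [0,0,0.125],
    [0,0,0.125],
  ],
  fingers=[0,0,0,0,0],
)

```text
clock: 8.73
eef_pos: [614.9, -6.7, 219.7]
orientation: [-179.9, 0.1, -28.3]
force: [-2.8, 3.3, 0.5]
finger_gap: -0.1
```

```bash
python3 st.py
```

```text
8.7333 [614.9  -6.7 219.7] [-1.7994e+02  7.0000e-02 -2.8330e+01] hub in tool [12.6 34.8] F tool [-4.  -1.5] 0.5
```

Call:
carry_out(
  linear=[
    [0.00445,-0.0011,0.0003],
    [0.00445,-0.0011,0.0003],
    [0.00445,-0.0011,0.0003],
    [0.00445,-0.0011,0.0003],
  ],
  turn=[
    [0,0,0.125],
    [0,0,0.125],
    [0,0,0.125],
    [0,0,0.125],
  ],
  fingers=[0,0,0,0],
)

```text
clock: 9.07
eef_pos: [631.9, -14.1, 218.7]
orientation: [-179.9, 0.1, -57.0]
force: [-0.2, 4.4, 0.8]
finger_gap: 0.2
```

```bash
python3 st.py
```

```text
9.0667 [631.9 -14.1 218.7] [-1.799e+02  7.000e-02 -5.697e+01] hub in tool [12.3 34.6] F tool [-3.8 -2.2] 0.8
```

Call:
carry_out(
  linear=[
    [0.00445,-0.0011,0.0003],
    [0.00445,-0.0011,0.0003],
    [0.00445,-0.0011,0.0003],
  ],
  turn=[
    [0,0,0.125],
    [0,0,0.125],
    [0,0,0.125],
  ],
  fingers=[0,0,0],
)

```text
clock: 9.32
eef_pos: [641.0, -24.7, 217.9]
orientation: [-179.9, 0.1, -78.5]
force: [1.6, 6.0, 0.2]
finger_gap: -0.1
```

```bash
python3 st.py;  python3 - <<'E'
from h import *
a=cv2.resize(read_camera('side')[120:250,180:310],None,fx=4.4,fy=4.4,interpolation=cv2.INTER_CUBIC)
cv2.imwrite('pics/c5.png',a[:,:,::-1])
E
```

```text
9.3167 [641.  -24.7 217.9] [-1.7988e+02  9.0000e-02 -7.8460e+01] hub in tool [11.9 34.5] F tool [-5.6 -2.7] 0.2
```

View pics/c5.png

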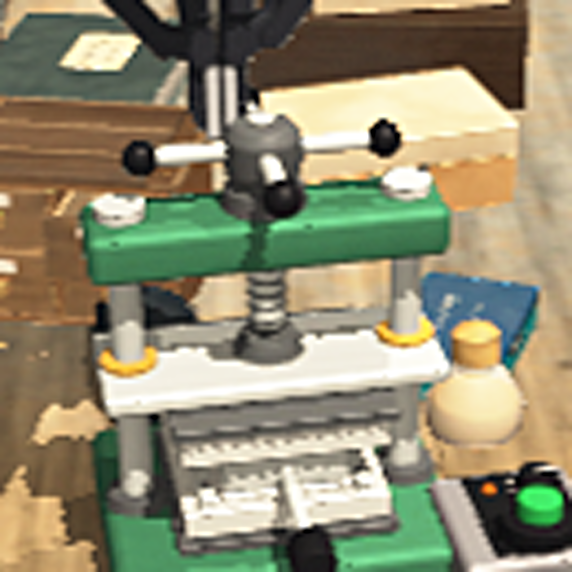

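The platen is nearly down on the frame and the push has begun to stiffen, so I'll take smaller steps.

Call:
carry_out(
  linear=[
    [0.0018,-0.0004,0.0001],
    [0.0018,-0.0004,0.0001],
    [0.0018,-0.0004,0.0001],
  ],
  turn=[
    [0,0,0.05],
    [0,0,0.05],
    [0,0,0.05],
  ],
  fingers=[0,0,0],
)

```text
clock: 9.62
eef_pos: [643.3, -28.0, 217.9]
orientation: [-179.8, 0.3, -86.8]
force: [5.2, 18.0, 1.4]
finger_gap: 0.1
```

```bash
python3 st.py
```

```text
9.6167 [643.3 -28.  217.9] [-179.8     0.28  -86.82] hub in tool [13.4 34.6] F tool [-17.7  -6.2] 1.4
```

Call:
carry_out(
  linear=[
    [0,0,0],
    [0,0,0],
    [-0.006,0.0,0],
    [-0.008,0.0,0],
    [0,0,0],
  ],
  turn=[
    [0,0,0],
    [0,0,0],
    [0,0,0],
    [0,0,0],
    [0,0,0],
  ],
  fingers=[0,0,0,0,0],
)

```text
clock: 10.03
eef_pos: [641.5, -15.6, 217.5]
orientation: [-180.0, 0.0, -86.8]
force: [0.9, -0.3, -0.5]
finger_gap: 0.1
```

Call:
carry_out(
  linear=[
    [0,0,-0.025],
    [0,0,-0.035],
    [0,0,-0.03],
    [0,0,0],
    [0,0,0],
  ],
  turn=[
    [0,0,0],
    [0,0,0],
    [0,0,0],
    [0,0,0],
    [0,0,0],
  ],
  fingers=[0,0,0,0,0],
)

```text
clock: 10.45
eef_pos: [642.0, -17.1, 309.1]
orientation: [-179.8, -0.0, -86.9]
force: [-1.0, 0.3, -1.5]
finger_gap: -0.0
```

```bash
python3 st.py;  python3 - <<'E'
from h import *
im=read_camera('side')
a=cv2.resize(im[120:270,190:330],None,fx=4,fy=4,interpolation=cv2.INTER_CUBIC)
cv2.imwrite('pics/c6.png',a[:,:,::-1])
o=robot.get_obs();p=o['eef_pos'];y=np.radians(o['orientation'][2])
d=np.array([546.5,-171.])-p[:2];print('to btn, tool dx,dy',d@[np.cos(y),np.sin(y)],d@[np.sin(y),-np.cos(y)])
E
```

```text
10.45 [642.  -17.1 309.1] [-1.798e+02 -3.000e-02 -8.686e+01] hub in tool [24.4 33.9] F tool [-0.4  1. ] -1.5
to btn, tool dx,dy 148.5478013891544 103.19694226359877
```

View pics/c6.png

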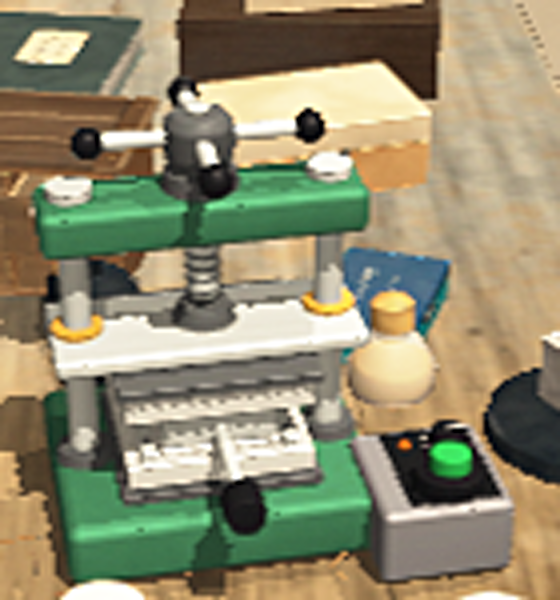

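The wheel is free of the finger, the handle knob is at (243,505) in the crop, and the button is clear. To confirm the platen really bears on the frame, I'll compare where its edges should project.

```bash
python3 - <<'E'
from h import *
S=camera_params('side');c,s=np.cos(np.radians(8.3)),np.sin(np.radians(8.3))
def W(x,y,z): return (609.5+c*x-s*y,-43.3+s*x+c*y,z)
im=read_camera('side');g0=np.load('side.npy')
for n,pt in dict(frameTopL=(-43,32,86),frameTopR=(-43,-32,86),frameBotL=(-43,32,60),platBotL=(-50,50,86),platBotR=(-50,-50,86),platTopL=(-50,50,102),platTopR=(-50,-50,102),hub=(0,0,224),knob=(-114,0,73)).items():
    u,v=proj(S,W(*pt)); print(n,round(u,1),round(v,1),'crop',round((u-190)*4),round((v-120)*4))
# ball angles now (side view, dark balls, plane z=224)
m=(im.max(2)<45).astype(np.uint8);n,l,st,ct=cv2.connectedComponentsWithStats(m)
for i in range(1,n):
    u,v=ct[i]
    if 15<st[i,4]<140 and 200<u<300 and 130<v<175:
        q=onplane(S,u,v,224)-np.array(W(0,0,224));print(ct[i].round(1),st[i,4],np.hypot(*q[:2]).round(1),np.degrees(np.arctan2(q[1],q[0])).round(1))
# vertical profile of brightness at mid-platen column, before and now
u=int(round(proj(S,W(-50,0,95))[0]))-8
print(u,'before',g0[190:245,u].mean(1).astype(int).tolist());print('now',im[190:245,u].mean(1).astype(int).tolist())
E
```

```text
frameTopL 228.5 223.6 crop 154 414
frameTopR 258.6 220.3 crop 274 401
frameBotL 229.0 234.0 crop 156 456
platBotL 220.4 226.4 crop 122 425
platBotR 267.7 221.0 crop 311 404
platTopL 220.0 219.8 crop 120 399
platTopR 267.7 214.5 crop 311 378
hub 238.5 153.3 crop 194 133
knob 249.9 246.2 crop 239 505
[234.6 141.6] 16 64.1 6.8
[267.  151.1] 38 59.1 -82.9
[211.2 155.7] 43 55.8 97.9
[242.8 165. ] 60 57.2 -172.7
236 before [77, 30, 43, 106, 100, 71, 77, 80, 74, 112, 241, 227, 224, 219, 239, 255, 201, 197, 88, 87, 93, 103, 114, 110, 95, 72, 91, 138, 181, 214, 210, 220, 91, 124, 251, 240, 237, 241, 255, 99, 114, 255, 255, 238, 255, 188, 195, 195, 196, 190, 196, 255, 239, 21, 45]
now [144, 121, 70, 71, 36, 84, 77, 79, 64, 84, 84, 84, 161, 244, 233, 230, 226, 243, 255, 215, 206, 73, 95, 123, 117, 120, 115, 103, 78, 89, 153, 229, 218, 218, 218, 122, 130, 135, 180, 210, 211, 215, 255, 216, 245, 255, 197, 218, 214, 220, 231, 83, 104, 72, 89]
```

The wheel turned about 162° (2.8 rad). The platen edge dropped about 3 px, as predicted for contact, and the push hit 18 N, so it is tight. Now the button.

Call:
carry_out(
  linear=[
    [0.0297,0.0206,0],
    [0.0297,0.0206,0],
    [0.0297,0.0206,0],
    [0.0297,0.0206,0],
    [0.0297,0.0206,0],
  ],
  turn=[
    [0,0,0],
    [0,0,0],
    [0,0,0],
    [0,0,0],
    [0,0,0],
  ],
  fingers=[0,0,0,0,0],
)

```text
clock: 10.97
eef_pos: [545.1, -171.8, 305.9]
orientation: [179.9, 0.1, -86.9]
force: [0.2, -0.9, -0.1]
finger_gap: 0.3
```

Call:
carry_out(
  linear=[
    [0,0,0],
    [0,0,0.04],
    [0,0,0.04],
    [0,0,0.04],
    [0,0,0.04],
  ],
  turn=[
    [0,0,0],
    [0,0,0],
    [0,0,0],
    [0,0,0],
    [0,0,0],
  ],
  fingers=[0,0,0,0,0],
)

```text
clock: 11.38
eef_pos: [545.7, -170.3, 144.7]
orientation: [179.9, 0.0, -86.9]
force: [1.0, -0.8, -0.3]
finger_gap: 0.0
```

Call:
carry_out(
  linear=[
    [0,0,0.035],
    [0,0,0.025],
    [0,0,0],
    [0,0,0],
  ],
  turn=[
    [0,0,0],
    [0,0,0],
    [0,0,0],
    [0,0,0],
  ],
  fingers=[0,0,0,0],
)

```text
clock: 11.72
eef_pos: [545.8, -170.3, 86.2]
orientation: [179.8, 0.1, -86.9]
force: [-0.5, -0.1, 0.2]
finger_gap: 0.2
```

```bash
python3 st.py
```

```text
11.7167 [ 545.8 -170.3   86.2] [ 1.7982e+02  8.0000e-02 -8.6900e+01] hub in tool [-123.4  -70.5] F tool [0.1 0.5] 0.2
```

Call:
carry_out(
  linear=[
    [0,0,0.006],
    [0,0,0.005],
    [0,0,0.004],
    [0,0,0.003],
    [0,0,0],
  ],
  turn=[
    [0,0,0],
    [0,0,0],
    [0,0,0],
    [0,0,0],
    [0,0,0],
  ],
  fingers=[0,0,0,0,0],
)

```text
clock: 12.13
eef_pos: [546.5, -170.7, 69.3]
orientation: [180.0, 0.0, -86.9]
force: [-0.3, -0.8, -0.6]
finger_gap: -0.0
```

Call:
carry_out(
  linear=[
    [0,0,0.003],
    [0,0,0.003],
    [0,0,0.002],
    [0,0,0],
  ],
  turn=[
    [0,0,0],
    [0,0,0],
    [0,0,0],
    [0,0,0],
  ],
  fingers=[0,0,0,0],
)

```text
clock: 12.47
eef_pos: [547.0, -170.9, 62.4]
orientation: [-180.0, -0.0, -86.9]
force: [-4.0, 0.8, 11.8]
finger_gap: 0.1
```

Call:
carry_out(
  linear=[
    [0,0,0.001],
    [0,0,0],
    [0,0,0],
  ],
  turn=[
    [0,0,0],
    [0,0,0],
    [0,0,0],
  ],
  fingers=[0,0,0],
)

```text
clock: 12.72
eef_pos: [547.0, -170.9, 62.2]
orientation: [-179.9, -0.0, -86.9]
force: [-7.6, 3.4, 21.8]
finger_gap: 0.1
```

Call:
carry_out(
  linear=[
    [0,0,-0.02],
    [0,0,-0.035],
    [0,0,-0.035],
    [0,0,-0.035],
    [0,0,0],
  ],
  turn=[
    [0,0,0],
    [0,0,0],
    [0,0,0],
    [0,0,0],
    [0,0,0],
  ],
  fingers=[0,0,0,0,0],
)

```text
clock: 13.13
eef_pos: [549.3, -171.8, 192.0]
orientation: [-179.5, -0.2, -86.9]
force: [-0.1, 0.6, 0.6]
finger_gap: -0.1
```

Call:
carry_out(
  linear=[
    [0,0,-0.035],
    [0,0,-0.035],
    [0,0,-0.035],
    [0,0,-0.0],
    [0,0,0],
  ],
  turn=[
    [0,0,0],
    [0,0,0],
    [0,0,0],
    [0,0,0],
    [0,0,0],
  ],
  fingers=[0,0,0,0,0],
)

```text
clock: 13.55
eef_pos: [547.2, -171.0, 291.8]
orientation: [-179.8, -0.1, -86.9]
force: [-0.4, 0.3, -0.1]
finger_gap: -0.4
```

```bash
python3 st.py;  python3 - <<'E'
from h import *
im=read_camera('side'); t=read_camera('top')
a=cv2.resize(im[120:310,180:350],None,fx=2.3,fy=2.3,interpolation=cv2.INTER_CUBIC)
b=cv2.resize(t[125:280,185:330],None,fx=2.7,fy=437/155,interpolation=cv2.INTER_CUBIC)
cv2.imwrite('pics/c7.png',cv2.hconcat([a[:436],b[:436]])[:,:,::-1])
E
```

```text
13.55 [ 547.2 -171.   291.8] [-1.7981e+02 -9.0000e-02 -8.6920e+01] hub in tool [-124.2  -69. ] F tool [-0.3  0.4] -0.1
```

View pics/c7.png

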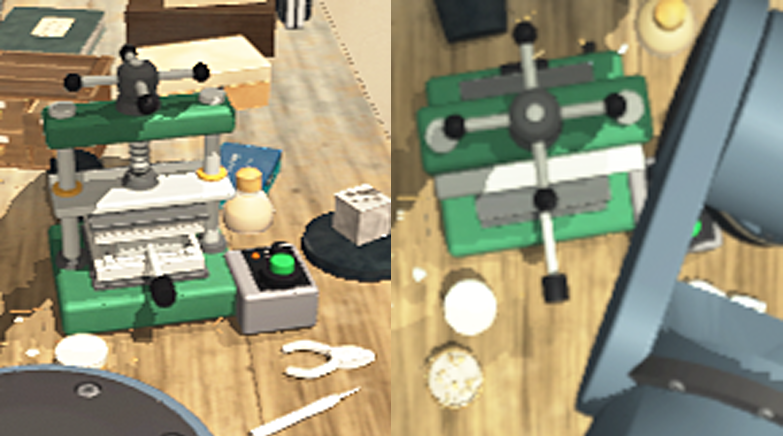

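The button bottomed out rigidly, the frame's knob sits where home predicts, and the pot, dish, pliers and scalpel are unmoved. Handing in.

```bash
python3 -c "
from workcell import finish_job
print(finish_job())"
```

```text
the job is handed in; nothing more can be done
None
```

The press is loaded, shut tight and started, and I handed the job in at about 13.6 s with the arm clear above the press. The hand-in gave no verdict.

- **Frame:** I pushed it by the handle end to the back stop. At the end the fingers stopped moving while the force rose to about 22 N. In the last picture the knob is within about 1 px of its predicted home position.
- **Wheel:** I pushed one spoke about 162° clockwise. The push stayed at 3–4 N while the wheel ran free, then climbed to about 18 N with the fingertip stalled. That is above the 6–8 N needed to make it firm. The platen edge dropped about 3 px in the side view, roughly what contact with the frame should give. The contact line itself is hidden from the cameras.
- **Button:** I pressed it only after the wheel was tight. It bottomed out rigidly, with the force rising from 12 to 22 N and no more travel, and I then backed off.
- **Other items:** In the last picture the pot, dish, pliers and scalpel look unmoved. I checked this by eye and did not measure it.

The two camera views disagreed by several millimetres on the button's height, so I found its top by touch instead. No other check failed.

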